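# Roll the bearing sleeve up to its stop and close the keeper

### The job

Without gripping or lifting anything, push the copper bearing sleeve with your fingertips slowly (under 15 cm a second) up the loading ramp, never letting it run back down, until it has dropped into its seat against the red stop at the top. Then push the red keeper arm round as far as it goes, so that it lies straight across the lane behind the sleeve, and move clear. Leave the other parts and tools on the table where they are.

Things in the scene. Friction and masses are not known exactly. Their poses are not given: they have to be found in the camera images.
- ramp: Loading ramp bolted to the table: steel running surface, blue side guides, red stop. Origin at table height on the lane's centre line; +x uphill along the lane, +y to the side that carries the keeper, z up. Lane 96 wide; guides 8 thick, tops 18 above the level foot, 16 above the slope, 20 above the seat. Sizes and 'ramp x, y, z' below are mm in this frame.
- slope_foot (a point): Lower end of the slope on the centre line: ramp x=-85, y=0, z=12. The slope rises straight (9 degrees) from here to slope_top. Downhill of it lies a level foot, height 12, as far as x=-195, ended by a lip 6 high and 6 thick.
- slope_top (a point): Upper end of the slope on the centre line: ramp x=65, y=0, z=36. Here a step 4 down leads into the level seat, height 32, x=65 to 109. The red stop behind the seat is 12 thick, its face at x=109, its top at height 74.
- seat (a point): Where the middle of the sleeve's axis lies when the sleeve touches the stop in its seat: ramp x=82, y=0, z=59. The sleeve has 3 mm of play in the seat, so it comes to rest 0 to 3 mm downhill of this point, and stays there by itself.
- sleeve_center (a point): Middle of the axis of the copper bearing sleeve: 54 diameter, 90 long, about 0.35 kg (varies), lying across the lane; its y axis is the cylinder's axis. It starts at rest on the level foot, at ramp x about -128 to -104, and slides and rolls easily (oiled, friction about 0.25); let go on the slope it runs back down.
- sleeve: The same copper bearing sleeve (whole part); its origin is also at the middle of its axis, y along the axis; x and z turn as it rolls.
- keeper (a joint): Turn of the red keeper arm about its post, anticlockwise from above as it grows. In the ramp's frame the arm points along the angle (pi - 0.35 + value) from +x towards +y: 0 fully open (downhill, slightly outward), 0.35 straight downhill beside the lane, 1.92 closed at its end stop, straight across the lane about 5 mm behind the seated sleeve. It stays where left; 1 N at its tip moves it.
- keeper_post (a point): Axis of the keeper's upright post, at the arm's mid height: ramp x=45, y=66, z=77. Post and hub up to 22 diameter, top 93 above the table.
- keeper_arm (a point): Point on the red keeper's bar, mid thickness and mid height, 60 from the post's axis, 77 above the table; x along the bar away from the post. The bar is 10 thick, 26 high (64 to 90 above the table) and reaches 86 out from the post's axis.
- collar: Aluminium collar standing on the table, 48 diameter, 45 high, bystander; origin at the centre of its underside.
- tape: Roll of brown tape lying flat, 110 diameter, 48 high, bystander; origin at the centre of its underside.
- hammer: Hammer lying on the table, bystander; handle towards its -x.
- screwdriver: Screwdriver lying on the table, bystander; handle towards its -x.
- angle_iron: Offcut of dark angle iron, 160 x 40 x 40, lying along its x, bystander; origin under its centre.
- square_tube: Offcut of bright square tube, 140 x 40 x 40, lying along its x, bystander; origin under its centre.
- tin: Green tin, 72 diameter, 100 high, standing, bystander; origin at the centre of its underside.
There are look-alikes about, which are no part of the job. There is more than one size of the sleeve; the job needs the largest.

How it is judged:
On the way, in this order (a step that is already met when the one before it is completed fails the run):
1. the sleeve has been pushed half-way up the slope (x of sleeve_center in the frame of ramp between -0.02 and 0.06 m and z of sleeve_center in the frame of ramp above 0.045 m).
2. the sleeve rests in its seat against the stop (x of sleeve_center in the frame of ramp between 0.076 and 0.086 m and y of sleeve_center in the frame of ramp between -0.008 and 0.008 m and z of sleeve_center in the frame of ramp between 0.054 and 0.063 m and angle between the y axis of sleeve and the y axis of ramp, either way round below 0.12 rad and linear speed of sleeve below 0.02 m/s), for 0.2 s.
3. the keeper is closed across the lane (value of joint keeper above 1.82 rad), for 0.2 s.
At the end, for the whole second after the job is handed in: The sleeve lies at rest in its seat (axis middle 6 mm or less below the stop position along the lane and at most 4 mm beyond, within 8 mm sideways, square to the lane within 0.12 rad, at the seat's height -5/+4 mm), and the keeper is within 0.1 rad of its closed end stop (all of step 2 and value of joint keeper above 1.82 rad and angular speed of sleeve below 0.5 rad/s); the robot touches nothing.
It fails at once if the sleeve moves faster than 0.2 m/s on the slope (it runs back, or is flicked) (x of sleeve_center in the frame of ramp between -0.085 and 0.058 m and linear speed of sleeve above 0.2 m/s).
It fails at once if the sleeve is lifted off the ramp, or leaves the lane (z of sleeve_center in the frame of ramp above 0.075 m or z of sleeve_center in the frame of ramp below 0.03 m or y of sleeve_center in the frame of ramp above 0.02 m or y of sleeve_center in the frame of ramp below -0.02 m).
It fails at once if the sleeve is lifted off the foot or the lower half of the slope ((x of sleeve_center in the frame of ramp below -0.085 m and z of sleeve_center in the frame of ramp above 0.052 m) or (x of sleeve_center in the frame of ramp below -0.01 m and z of sleeve_center in the frame of ramp above 0.064 m)).
It fails at once if another part or tool on the table is moved more than 20 mm (distance of any of collar, tape, hammer, screwdriver, angle_iron, square_tube, tin from where it was at the start of the episode above 0.02 m).
It also fails if it takes over 50 s, if anything falls off the work surface, if the arm or the gripper's body presses on something with over 40 N, if the wrist force passes 120 N, or if a joint passes its speed limit or range.

### The arm

A 6-joint arm with a two-finger parallel gripper is mounted at the origin on the work surface. World frame = base frame: x ahead of the robot, y to its left, z up, the work surface at z = 0. Lengths are in m, angles in rad, forces in N, time in s.
With the tool pointing down it reaches from about 0.35 to 0.85 m from the base axis. Payload 8.1 kg.
Tool frame: the origin (TCP) lies at the centre of the arm's flange, where the gripper is bolted on; the fingertips stand 186 mm ahead of it and the grasp point (between the pads) lies 167 mm ahead of it; z points along the fingers, y is the line along which they close (so a half turn about z gives the same grasp; the last joint's range is limited). The gripper opens to 93 mm and grips with 3 to 60 N. Pads are 15 mm wide; open, the fingers measure 128 mm over their backs; the gripper's body (75 mm by 188 mm) begins 65 mm behind the grasp point.
Start: joints at [1.223, 0.13, 1.488, -0, 1.523, -0.085], TCP at [0.156, 0.579, 0.405] pointing down, gripper open.
Joint ranges: [-2.96, 2.96], [-0.89, 2.26], [0.02, 2.5], [-1.34, 4.48], [0, 2.73], [-2.66, 2.66]. Speed limits (rad/s): [2.39, 2.39, 2.79, 3.14, 3.14, 3.14].

### API

Orientations are given as a rotation vector (axis times angle).
In Python, from plant import read_state, read_camera, camera_params, robot gives the robot as it stands.
- The arm moves only by the tool carry_out, never from a script. Its argument "targets" is a list of rows, each an object of numbers: "hand": the opening in per cent of the stroke, from 0 (shut) to 100 (fully open); "x", "y", "z": the shift along the tool's x, y, z in m; "ax", "ay", "az": the turn, a rotation vector about the tool's x, y, z in rad. In form: [{"hand": .., "x": .., "y": .., "z": .., "ax": .., "ay": .., "az": ..}, ...]. A call has 1 to 8 rows; each row is the pose to reach, as a shift and turn from the pose commanded when the call began, along the tool's axes at that moment; what a row does not reach only later rows make up. A row lasts 1/8 s, in which the tool goes at most 62.5 mm and 10.7 degrees, less where a joint would pass 70% of its speed; a pose out of reach is approached as far as the arm can. A call with a gripper value outside its range is refused whole. The fingers move at their own pace and stop on an object; "newtons" is the grip in N (left out, the last holds). Time passes only in rows, so rows that repeat a pose let the fingers close. It gives the time, the measured TCP pose, the force, the opening and the grip force at its end, in the units of the state.
- read_state(): the state, without advancing time (a new reading comes with each control period).
- read_camera(name): name is "scene" or "top" or "wrist"; returns (picture, depth): 400x640x3 uint8, blue, green, red; 400x640 float32, m along the optical axis (not along the pixel's ray), 0 where there is no reading.
- camera_params(name): a dict with "fx", "fy", "cx", "cy" (pixels), "k1" (the pictures are not rectified: a ray, as slopes to the right and down, at radius r is drawn at 1 + k1 r^2 times it, then the intrinsics apply), "position" and "rotation" of the camera in the world. Camera axes: x right, y up, looking along -z (the intrinsics and any distortion apply to the point x, -y, -z); pixel columns grow to the right and rows downward; lengths in m; the calibration is good to about 2 mm. A picture is of the moment at which its call begins: read the wrist's pose just before it. camera_params takes no time and is no camera call; for the wrist camera it gives the pose at the moment of the call.
- robot.close_job(): hands the job in; it is judged then, once.
The state is a dict: "t": time; "q": joint angles; "dq": joint speeds; "joint_torque": joint torques, N m; "tool_pos": TCP position; "orientation": TCP orientation; "force": force on the tool from outside, world axes, zero at the start; "wrist_torque": the same for the moment, N m; "opening": finger opening in m; "gripper_force": force on a finger pad.
Only numpy, scipy, OpenCV 4.12 (cv2) and the standard library are available. Lean on these libraries where they do the work, as an engineer would, in place of code of your own. Each camera call takes 0.05 s, during which the arm holds its last target. There are 200 camera calls.

## Working session

There is one attempt and no reset: what is moved stays moved. The work goes in short steps, Python scripts to look and compute and a tool call to move; the robot and the scene stay as the last step left them, time stands still between calls to the robot, and variables do not carry over. Pictures are saved under pics/ and viewed, at most 10 in all, crops included, and the job is handed in when it is done.

Besides the shell and the picture viewer there is one more tool, called as a command line: name --argument value ..., lists and objects as JSON in quotes. carry_out: Moves the arm, as the interface text tells. Its arguments: {"type":"object","properties":{"targets":{"type":"array","items":{"type":"object","properties":{"hand":{"type":"number"},"x":{"type":"number"},"y":{"type":"number"},"z":{"type":"number"},"ax":{"type":"number"},"ay":{"type":"number"},"az":{"type":"number"}}}},"newtons":{"type":"number"}},"required":["targets"]}

```bash
ls; mkdir -p pics
cat > h.py <<'E'
import numpy as np,cv2
from plant import read_state,read_camera,camera_params,robot
def world(name,depth,P=None):
    P=P or camera_params(name)
    v,u=np.mgrid[0:400,0:640].astype(float)
    a=(u-P['cx'])/P['fx'];b=(v-P['cy'])/P['fy']
    x,y=a.copy(),b.copy()
    for _ in range(8):
        s=1+P['k1']*(x*x+y*y);x=a/s;y=b/s
    R=np.array(P['rotation']);
    if R.shape!=(3,3): R=cv2.Rodrigues(R)[0]
    c=np.stack([x*depth,-y*depth,-depth],-1)
    return c@R.T+np.array(P['position'])
E
python3 - <<'E'
from h import *
s=read_state();print(s['tool_pos'],s['orientation'],s['t'])
for n in('scene','top'):
    i,d=read_camera(n);cv2.imwrite(f'pics/{n}0.png',i);P=camera_params(n);print(n,P)
    np.savez(f'{n}0.npz',i=i,d=d,w=world(n,d,P))
E
```

```text
pics
[0.15576853 0.5791995  0.40370562] [-4.11550079e-01 -3.11413478e+00  2.75248106e-03] 0.0
scene {'fx': 361.6110321608281, 'fy': 361.6110321608281, 'cx': 324.57336210304334, 'cy': 199.82264137188423, 'k1': -0.05085312887459994, 'position': array([ 1.31618774, -0.12953869,  0.87246313]), 'rotation': array([0.62977293, 0.53784304, 1.31549768])}
top {'fx': 502.85409355038826, 'fy': 502.85409355038826, 'cx': 323.85845564584224, 'cy': 201.25012435112544, 'k1': -0.0470103265931396, 'position': array([0.25155008, 0.02902366, 1.5681879 ]), 'rotation': array([ 0.13145893, -0.14343249, -1.57628388])}
```

View pics/top0.png

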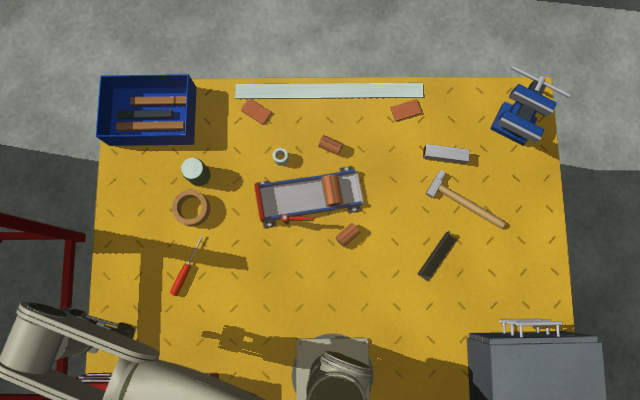

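View pics/scene0.png

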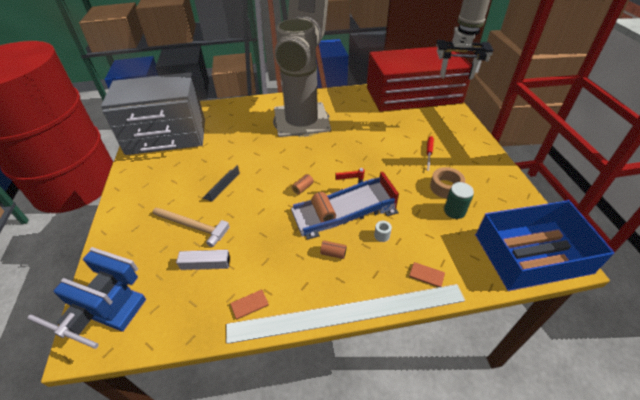

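The top view shows the ramp at about (310,195), with the red stop at (262,203) at its uphill end. The sleeve is at (332,190) and the keeper post at (285,218), its arm pointing downhill. The smaller look-alikes are at (330,144) and (348,235).

Run:
```python
from h import *
z=np.load('top0.npz');i,d,w=z['i'],z['d'],z['w']
sub=i[155:245,245:375];cv2.imwrite('pics/crop.png',cv2.resize(sub,None,fx=6,fy=6,interpolation=cv2.INTER_CUBIC))
hsv=cv2.cvtColor(i,cv2.COLOR_BGR2HSV).astype(int);H,S,V=hsv[...,0],hsv[...,1],hsv[...,2]
roi=np.zeros(H.shape,bool);roi[160:235,250:370]=1
def comps(m,n):
    k,l,st,c=cv2.connectedComponentsWithStats((m&roi).astype(np.uint8))
    for j in range(1,k):
        if st[j,4]>15:
            p=w[l==j];print(n,c[j].round(1),st[j],'zmed',np.percentile(p[:,2],[5,50,95]).round(3),'min',p.min(0).round(3),'max',p.max(0).round(3))
            q=p[p[:,2]>np.percentile(p[:,2],60)]
            r=cv2.minAreaRect((q[:,:2]*1000).astype(np.float32));print('   toprect',r, 'mean',q.mean(0).round(4))
comps(((H<5)|(H>174))&(S>170)&(V>60),'red')
comps((H>105)&(H<128)&(S>100),'blue')
comps((H>=5)&(H<16)&(S>90)&(V>60),'copper')
comps((S<70)&(w[...,2]<.05),'steel')
```

```text
red [301.1 217.8] [289 216  24   4  67] zmed [0.084 0.089 0.094] min [0.459 0.052 0.08 ] max [0.47  0.12  0.099]
   toprect ((462.46954345703125, 86.11681365966797), (68.3606948852539, 6.255212306976318), 89.5965576171875) mean [0.4625 0.081  0.0925]
blue [345.  171.7] [334 170  21   5  40] zmed [0.024 0.03  0.036] min [ 0.61  -0.08   0.023] max [ 0.624 -0.017  0.036]
   toprect ((616.0883178710938, -48.06884765625), (6.463026523590088, 62.93613052368164), 9.367411613464355) mean [ 0.616  -0.0516  0.0335]
blue [291.7 180.3] [262 175  62  11 115] zmed [0.025 0.041 0.053] min [0.571 0.018 0.018] max [0.607 0.207 0.056]
   toprect ((583.1286010742188, 144.5125732421875), (8.510879516601562, 125.02206420898438), 8.78724479675293) mean [0.58   0.1631 0.0484]
blue [355.2 203.1] [350 202  11   3  21] zmed [0.022 0.028 0.035] min [ 0.513 -0.097  0.022] max [ 0.521 -0.065  0.036]
   toprect ((515.0693969726562, -80.7330551147461), (4.778064727783203, 31.095035552978516), 5.022134780883789) mean [ 0.5155 -0.0814  0.0328]
blue [310.9 210.8] [288 207  47   8  91] zmed [0.025 0.035 0.049] min [ 0
[... 1819 characters left out ...]
131 0.007] max [0.659 0.17  0.049]
   toprect ((649.8242797851562, 153.21072387695312), (7.986966609954834, 33.892581939697266), 0.10043046623468399) mean [0.6506 0.1544 0.044 ]
steel [308.1 194.7] [ 259  167  104   51 2662] zmed [0.007 0.022 0.036] min [ 0.473 -0.106 -0.007] max [0.639 0.221 0.05 ]
   toprect ((543.3324584960938, 58.69023895263672), (112.66988372802734, 303.2852783203125), 10.413680076599121) mean [0.5333 0.1447 0.0315]
steel [269.3 221.8] [264 217  16  10  67] zmed [0.002 0.012 0.046] min [ 0.45   0.155 -0.001] max [0.473 0.204 0.05 ]
   toprect ((468.9710388183594, 176.84579467773438), (12.084444046020508, 42.92023849487305), 22.23141860961914) mean [0.468  0.1781 0.0331]
```

View pics/crop.png

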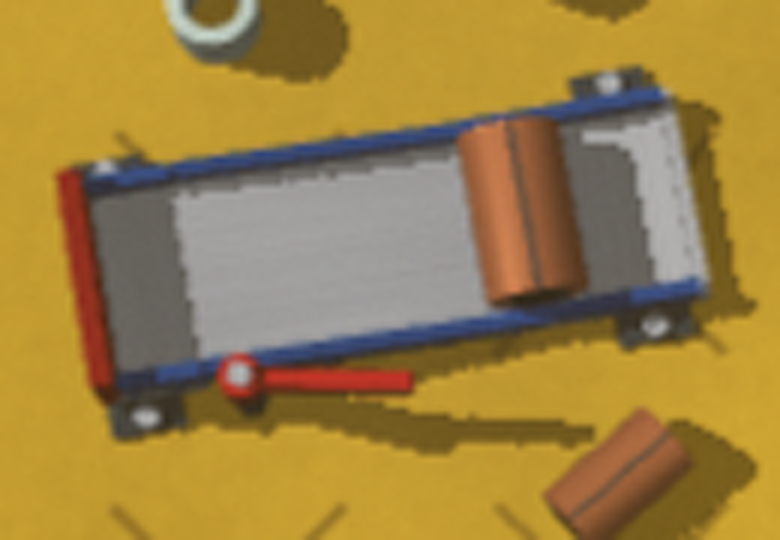

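```bash
cat >> h.py <<'E'
def ray(P,u,v,z):
    a=(u-P['cx'])/P['fx'];b=(v-P['cy'])/P['fy'];x,y=a,b
    for _ in range(8):
        s=1+P['k1']*(x*x+y*y);x=a/s;y=b/s
    d=cv2.Rodrigues(P['rotation'])[0]@np.array([x,-y,-1.]);p=P['position']
    return p+d*(z-p[2])/d[2]
E
python3 - <<'E'
from h import *
from scipy.optimize import least_squares
for n,post in(('top',(284.67,217.5)),('scene',None)):
    z=np.load(n+'0.npz');i,d,w=z['i'],z['d'],z['w'];P=camera_params(n)
    hsv=cv2.cvtColor(i,cv2.COLOR_BGR2HSV).astype(int);H,S,V=hsv[...,0],hsv[...,1],hsv[...,2]
    ok=(d>0)&(w[...,0]>.40)&(w[...,0]<.66)&(w[...,1]>-.13)&(w[...,1]<.24)
    blue=w[ok&(H>105)&(H<128)&(S>100)&(w[...,2]>.02)&(w[...,2]<.06)]
    red=w[ok&((H<8)|(H>174))&(S>150)&(w[...,1]>.16)&(w[...,2]>.069)&(w[...,2]<.08)]
    g=np.array([.54,.09,np.pi/2+.166])
    def loc(q,w):
        c,s=np.cos(q[2]),np.sin(q[2]);e=w[:,:2]-q[:2];return e[:,0]*c+e[:,1]*s,-e[:,0]*s+e[:,1]*c
    def top(x): return np.where(x<-85,.030,np.where(x>65,.052,.028+.024*(x+85)/150))
    x,y=loc(g,blue);b=blue[(abs(blue[:,2]-top(x*1000))<.004)]
    def f(q):
        x,y=loc(q,b);xr,_=loc(q,red);return np.r_[abs(y)-.052,(xr-.115)]
    r=least_squares(f,g,loss='soft_l1',f_scale=.002);q=r.x
    print(n,len(b),len(red),'ramp',q.round(4),'rms',np.sqrt(np.mean(f(q)**2)).round(4))
    x,y=loc(q,b);print(' y+',np.median(y[y>0]),'y-',np.median(y[y<0]),'red y',np.percentile(loc(q,red)[1],[2,98]))
    if post: pp=ray(P,*post,.093);print(' post',pp,loc(q,pp[None]))
    cp=w[ok&(H>=4)&(H<16)&(S>90)&(w[...,2]>.03)&(w[...,2]<.075)]
    x,y=loc(q,cp);m=(abs(y)<.05)&(x>-.18)&(x<-.07);x,y,zz=x[m],y[m],cp[m][:,2]
    def h(c): return np.hypot(x-c[0]-c[2]*y,zz-c[1])-.027
    s=least_squares(h,[-.115,.039,0],loss='soft_l1',f_scale=.002);print(' sleeve x,z,skew',s.x.round(4),'y',np.percentile(y,[2,98]).round(4),'n',m.sum())
    kp=w[ok&((H<8)|(H>172))&(S>150)&(w[...,2]>.08)&(w[...,2]<.1)];x,y=loc(q,kp);m=(x<.03)&(x>-.05)&(abs(y-.07)<.04)
    a=np.polyfit(x[m]-.045,y[m]-.066,1);print(' keeper pts',m.sum(),a,'v=',.35-np.arctan2(np.median(y[m])-.066,.045-np.median(x[m])))
E
```

```text
top 185 96 ramp [0.5377 0.0997 1.7418] rms 0.0022
 y+ 0.0518278656970045 y- -0.05220199351067961 red y [-0.05378425  0.05209911]
 post [0.46423518 0.13295865 0.093     ] (array([0.04525548]), array([0.06670387]))
 sleeve x,z,skew [-0.1092  0.0382  0.007 ] y [-0.0418  0.0445] n 484
 keeper pts 72 [-0.20169667  0.00048287] v= 0.13771323310073713
scene 258 81 ramp [0.5418 0.1016 1.7406] rms 0.0025
 y+ 0.051424553902770696 y- -0.05218485698701467 red y [-0.05210721  0.04918889]
 sleeve x,z,skew [-0.1075  0.039  -0.0068] y [-0.0434  0.0428] n 417
 keeper pts 62 [-0.19877806 -0.00038363] v= 0.16535309486379618
```

```bash
cat >> h.py <<'E'
from scipy.spatial.transform import Rotation as Ro
Q=np.array([.5395,.1005,1.741])
def r2w(x,y,z):
    c,s=np.cos(Q[2]),np.sin(Q[2]);return np.array([Q[0]+c*x-s*y,Q[1]+s*x+c*y,z])
def w2r(p):
    c,s=np.cos(Q[2]),np.sin(Q[2]);e=p[:2]-Q[:2];return np.array([e[0]*c+e[1]*s,-e[0]*s+e[1]*c,p[2]])
# tool: z down, y = -ramp y (world)
c,s=np.cos(Q[2]),np.sin(Q[2]);TY=np.array([s,-c,0]);TZ=np.array([0,0,-1.]);TX=np.cross(TY,TZ)
RT=np.stack([TX,TY,TZ],1)
def cmd(x,y,z):
    "shift for fingertip at ramp x,y and table height z, from the present pose"
    S=read_state();R=Ro.from_rotvec(S['orientation'])
    t=R.inv().apply(r2w(x,y,z+.186)-S['tool_pos']);a=(R.inv()*Ro.from_matrix(RT)).as_rotvec()
    print('shift',t.round(4),'turn',a.round(4))
def where():
    S=read_state();p=S['tool_pos']+.186*Ro.from_rotvec(S['orientation']).as_matrix()[:,2]
    print('t',S['t'],'tip in ramp',w2r(p).round(4),'F',np.round(S['force'],1),'open',round(S['opening'],4))
E
python3 -c "
from h import *
where();cmd(-.168,0,.15);cmd(-.168,0,.024);print(TX,TY)"
```

```text
t 0.1 tip in ramp [0.5365 0.2973 0.2178] F [ 0.6 -0.9 -0.3] open 0.0931
shift [-0.5654 -0.5149  0.0686] turn [-1.6000e-03  8.0000e-04  1.1378e+00]
shift [-0.5654 -0.5147  0.1946] turn [-1.6000e-03  8.0000e-04  1.1378e+00]
[-0.16938308  0.98555029  0.        ] [0.98555029 0.16938308 0.        ]
```

carry_out --targets '[{"hand": 43, "x": -0.07, "y": -0.06, "z": 0, "az": 0.14}, {"hand": 43, "x": -0.14, "y": -0.12, "z": 0, "az": 0.28}, {"hand": 43, "x": -0.21, "y": -0.18, "z": 0, "az": 0.42}, {"hand": 43, "x": -0.28, "y": -0.24, "z": 0, "az": 0.56}, {"hand": 43, "x": -0.35, "y": -0.3, "z": 0, "az": 0.7}, {"hand": 43, "x": -0.42, "y": -0.37, "z": 0, "az": 0.84}, {"hand": 43, "x": -0.49, "y": -0.44, "z": 0, "az": 0.98}, {"hand": 43, "x": -0.5654, "y": -0.515, "z": 0.03, "az": 1.138}]'

```text
schema error: expected keys hand, x, y, z, ax, ay, az
```

```bash
python3 -c "
from h import *
where();cmd(-.168,0,.15);cmd(-.168,0,.024)"
```

```text
t 0.1 tip in ramp [0.5365 0.2973 0.2178] F [ 0.6 -0.9 -0.3] open 0.0931
shift [-0.5654 -0.5149  0.0686] turn [-1.6000e-03  8.0000e-04  1.1378e+00]
shift [-0.5654 -0.5147  0.1946] turn [-1.6000e-03  8.0000e-04  1.1378e+00]
```

carry_out --targets '[{"hand": 43, "x": -0.07, "y": -0.06, "z": 0, "ax": 0, "ay": 0, "az": 0.14}, {"hand": 43, "x": -0.14, "y": -0.12, "z": 0, "ax": 0, "ay": 0, "az": 0.28}, {"hand": 43, "x": -0.21, "y": -0.18, "z": 0, "ax": 0, "ay": 0, "az": 0.42}, {"hand": 43, "x": -0.28, "y": -0.24, "z": 0, "ax": 0, "ay": 0, "az": 0.56}, {"hand": 43, "x": -0.35, "y": -0.3, "z": 0, "ax": 0, "ay": 0, "az": 0.7}, {"hand": 43, "x": -0.42, "y": -0.37, "z": 0, "ax": 0, "ay": 0, "az": 0.84}, {"hand": 43, "x": -0.49, "y": -0.44, "z": 0, "ax": 0, "ay": 0, "az": 0.98}, {"hand": 43, "x": -0.5654, "y": -0.515, "z": 0.03, "ax": 0, "ay": 0, "az": 1.138}]'

```text
t: 1.1
tool_pos: [0.4315, 0.1604, 0.3993]
orientation: [2.03, 2.397, 0.001]
force: [1.4, 0.2, -0.7]
opening: 0.04
gripper_force: 0.0
```

```bash
python3 -c "
from h import *
where();cmd(-.168,0,.15);cmd(-.168,0,.024)"
```

```text
t 1.1 tip in ramp [0.0773 0.0961 0.2133] F [ 1.4  0.2 -0.7] open 0.04
shift [-0.2448  0.0975  0.0633] turn [ 0.0011 -0.0002 -0.0051]
shift [-0.2448  0.0973  0.1893] turn [ 0.0011 -0.0002 -0.0051]
```

carry_out --targets '[{"hand": 43, "x": -0.06, "y": 0.024, "z": 0.01, "ax": 0, "ay": 0, "az": -0.005}, {"hand": 43, "x": -0.12, "y": 0.048, "z": 0.02, "ax": 0, "ay": 0, "az": -0.005}, {"hand": 43, "x": -0.18, "y": 0.072, "z": 0.04, "ax": 0, "ay": 0, "az": -0.005}, {"hand": 43, "x": -0.24, "y": 0.0975, "z": 0.06, "ax": 0, "ay": 0, "az": -0.005}, {"hand": 43, "x": -0.245, "y": 0.0975, "z": 0.065, "ax": 0, "ay": 0, "az": -0.005}, {"hand": 43, "x": -0.245, "y": 0.0975, "z": 0.065, "ax": 0, "ay": 0, "az": -0.005}]'

```text
t: 1.85
tool_pos: [0.568, -0.0635, 0.3325]
orientation: [-2.019, -2.403, 0.002]
force: [-0.7, 0.8, 0.6]
opening: 0.0401
gripper_force: 0.0
```

```bash
python3 -c "
from h import *
where();cmd(-.168,0,.024)
for n in('wrist','scene'):
    i,d=read_camera(n);cv2.imwrite(f'pics/{n}1.png',i)
i=cv2.imread('pics/scene1.png');cv2.imwrite('pics/both.png',np.vstack([cv2.resize(i[120:300,220:460],(480,360)),cv2.resize(cv2.imread('pics/wrist1.png'),(384,240)).copy() if 0 else cv2.copyMakeBorder(cv2.resize(cv2.imread('pics/wrist1.png'),(384,240)),0,0,0,96,cv2.BORDER_CONSTANT)]))
"
```

```text
t 1.85 tip in ramp [-0.1662  0.0002  0.1465] F [-0.7  0.8  0.6] open 0.0401
shift [-0.0018  0.      0.1225] turn [-0.0029 -0.0013  0.0028]
```

View pics/both.png

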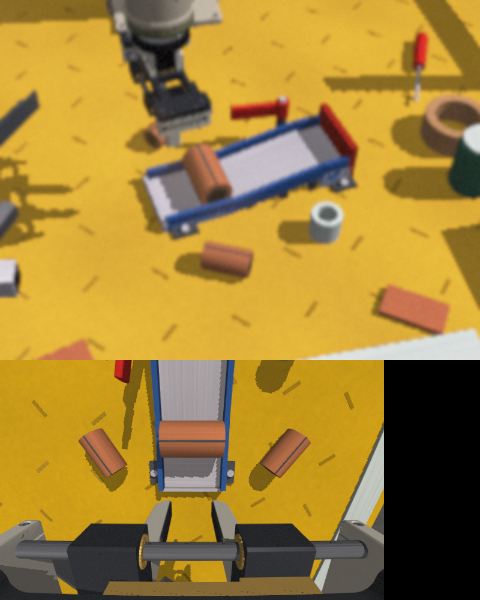

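The wrist view shows the lane centred between the fingers, at about (190,480), with the sleeve square across it at (192,438). I'll descend behind it.

carry_out --targets '[{"hand": 43, "x": -0.001, "y": 0, "z": 0.03, "ax": 0, "ay": 0, "az": 0}, {"hand": 43, "x": -0.002, "y": 0, "z": 0.06, "ax": 0, "ay": 0, "az": 0}, {"hand": 43, "x": -0.002, "y": 0, "z": 0.09, "ax": 0, "ay": 0, "az": 0}, {"hand": 43, "x": -0.002, "y": 0, "z": 0.11, "ax": 0, "ay": 0, "az": 0}, {"hand": 43, "x": -0.002, "y": 0, "z": 0.122, "ax": 0, "ay": 0, "az": 0}, {"hand": 43, "x": -0.002, "y": 0, "z": 0.122, "ax": 0, "ay": 0, "az": 0}]'

```text
t: 2.7
tool_pos: [0.5685, -0.0642, 0.2118]
orientation: [-2.018, -2.407, 0.0]
force: [0.6, 1.5, 0.8]
opening: 0.0398
gripper_force: 0.0
```

```bash
cat >> h.py <<'E'
def slv(tag):
    P=camera_params('wrist');i,d=read_camera('wrist');w=world('wrist',d,P);cv2.imwrite(f'pics/w{tag}.png',i)
    hsv=cv2.cvtColor(i,cv2.COLOR_BGR2HSV).astype(int);H,S=hsv[...,0],hsv[...,1]
    c,s=np.cos(Q[2]),np.sin(Q[2]);e=w[...,:2]-Q[:2];x=e[...,0]*c+e[...,1]*s;y=-e[...,0]*s+e[...,1]*c
    m=(d>0)&(H>=3)&(H<16)&(S>90)&(abs(y)<.055)&(w[...,2]>.03)&(w[...,2]<.1)&(x>-.2)&(x<.105)
    x,y,z=x[m],y[m],w[...,2][m]
    from scipy.optimize import least_squares
    h=lambda c: np.hypot(x-c[0]-c[2]*y,z-c[1])-.027
    r=least_squares(h,[np.median(x),np.median(z)-.015,0],loss='soft_l1',f_scale=.002)
    print('sleeve x,z,skew',r.x.round(4),'y',np.percentile(y,[2,98]).round(4),'n',m.sum())
E
python3 -c "
from h import *
where();slv(1);cmd(-.1,0,.028)"
```

```text
t 2.7 tip in ramp [-0.1672 -0.0006  0.0258] F [0.6 1.5 0.8] open 0.0398
sleeve x,z,skew [-0.1071  0.0382 -0.0002] y [-0.0426  0.0423] n 20739
shift [ 0.0676 -0.0007 -0.0014] turn [0.0005 0.0002 0.0051]
```

carry_out --targets '[{"hand": 43, "x": 0.01, "y": 0, "z": 0, "ax": 0, "ay": 0, "az": 0.005}, {"hand": 43, "x": 0.018, "y": 0, "z": 0, "ax": 0, "ay": 0, "az": 0.005}, {"hand": 43, "x": 0.023, "y": -0.001, "z": 0, "ax": 0, "ay": 0, "az": 0.005}, {"hand": 43, "x": 0.028, "y": -0.001, "z": 0, "ax": 0, "ay": 0, "az": 0.005}, {"hand": 43, "x": 0.033, "y": -0.001, "z": 0, "ax": 0, "ay": 0, "az": 0.005}, {"hand": 43, "x": 0.039, "y": -0.001, "z": 0, "ax": 0, "ay": 0, "az": 0.005}, {"hand": 43, "x": 0.046, "y": -0.001, "z": 0, "ax": 0, "ay": 0, "az": 0.005}, {"hand": 43, "x": 0.053, "y": -0.001, "z": -0.001, "ax": 0, "ay": 0, "az": 0.005}]'

```text
t: 3.75
tool_pos: [0.5584, -0.0124, 0.2131]
orientation: [2.025, 2.402, -0.0]
force: [1.4, -2.4, 2.1]
opening: 0.0402
gripper_force: 1.1
```

```bash
python3 -c "
from h import *
where();slv(2);cmd(-.05,0,.037)"
```

```text
t 3.75 tip in ramp [-0.1145  0.0005  0.0271] F [ 1.4 -2.4  2.1] open 0.0402
sleeve x,z,skew [-0.0791  0.0389  0.0007] y [-0.0426  0.0424] n 18808
shift [ 0.0637  0.0004 -0.0097] turn [ 0.0002 -0.0001  0.0001]
```

carry_out --targets '[{"hand": 43, "x": 0.006, "y": 0, "z": -0.001, "ax": 0, "ay": 0, "az": 0}, {"hand": 43, "x": 0.014, "y": 0, "z": -0.002, "ax": 0, "ay": 0, "az": 0}, {"hand": 43, "x": 0.022, "y": 0, "z": -0.003, "ax": 0, "ay": 0, "az": 0}, {"hand": 43, "x": 0.03, "y": 0, "z": -0.0045, "ax": 0, "ay": 0, "az": 0}, {"hand": 43, "x": 0.038, "y": 0, "z": -0.006, "ax": 0, "ay": 0, "az": 0}, {"hand": 43, "x": 0.046, "y": 0, "z": -0.007, "ax": 0, "ay": 0, "az": 0}, {"hand": 43, "x": 0.054, "y": 0, "z": -0.0085, "ax": 0, "ay": 0, "az": 0}, {"hand": 43, "x": 0.06, "y": 0, "z": -0.0095, "ax": 0, "ay": 0, "az": 0}]'

```text
t: 4.8
tool_pos: [0.5482, 0.047, 0.2226]
orientation: [-2.024, -2.402, 0.0]
force: [0.3, -2.3, 1.5]
opening: 0.0401
gripper_force: 1.1
```

```bash
python3 -c "
from h import *
where();slv(3);cmd(.006,0,.046)"
```

```text
t 4.8 tip in ramp [-0.0541  0.0005  0.0366] F [ 0.3 -2.3  1.5] open 0.0401
sleeve x,z,skew [-0.0188  0.0485  0.0013] y [-0.0426  0.0425] n 19909
shift [ 0.0596  0.0005 -0.0093] turn [-0.     -0.0006  0.0002]
```

carry_out --targets '[{"hand": 43, "x": 0.006, "y": 0, "z": -0.001, "ax": 0, "ay": 0, "az": 0}, {"hand": 43, "x": 0.014, "y": 0, "z": -0.002, "ax": 0, "ay": 0, "az": 0}, {"hand": 43, "x": 0.022, "y": 0, "z": -0.003, "ax": 0, "ay": 0, "az": 0}, {"hand": 43, "x": 0.03, "y": 0, "z": -0.0045, "ax": 0, "ay": 0, "az": 0}, {"hand": 43, "x": 0.038, "y": 0, "z": -0.006, "ax": 0, "ay": 0, "az": 0}, {"hand": 43, "x": 0.046, "y": 0, "z": -0.007, "ax": 0, "ay": 0, "az": 0}, {"hand": 43, "x": 0.054, "y": 0, "z": -0.0085, "ax": 0, "ay": 0, "az": 0}, {"hand": 43, "x": 0.06, "y": 0, "z": -0.0095, "ax": 0, "ay": 0, "az": 0}]'

```text
t: 5.85
tool_pos: [0.5381, 0.1062, 0.2321]
orientation: [-2.025, -2.402, -0.0]
force: [1.0, -2.5, 1.0]
opening: 0.0402
gripper_force: 1.1
```

```bash
python3 -c "
from h import *
where();slv(4);cmd(.046,0,.051)"
```

```text
t 5.85 tip in ramp [0.0058 0.0004 0.0461] F [ 1.  -2.5  1. ] open 0.0402
sleeve x,z,skew [0.0412 0.0581 0.0007] y [-0.0426  0.0425] n 19236
shift [ 0.0396  0.0004 -0.0048] turn [ 0.0001 -0.0006  0.0002]
```

carry_out --targets '[{"hand": 43, "x": 0.005, "y": 0, "z": -0.001, "ax": 0, "ay": 0, "az": 0}, {"hand": 43, "x": 0.011, "y": 0, "z": -0.002, "ax": 0, "ay": 0, "az": 0}, {"hand": 43, "x": 0.017, "y": 0, "z": -0.003, "ax": 0, "ay": 0, "az": 0}, {"hand": 43, "x": 0.022, "y": 0, "z": -0.004, "ax": 0, "ay": 0, "az": 0}, {"hand": 43, "x": 0.026, "y": 0, "z": -0.005, "ax": 0, "ay": 0, "az": 0}, {"hand": 43, "x": 0.03, "y": 0, "z": -0.005, "ax": 0, "ay": 0, "az": 0}, {"hand": 43, "x": 0.034, "y": 0, "z": -0.005, "ax": 0, "ay": 0, "az": 0}, {"hand": 43, "x": 0.037, "y": 0, "z": -0.005, "ax": 0, "ay": 0, "az": 0}]'

```text
t: 6.9
tool_pos: [0.5318, 0.1424, 0.2369]
orientation: [-2.024, -2.402, 0.0]
force: [-0.4, 0.6, -0.3]
opening: 0.0404
gripper_force: 0.0
```

```bash
python3 -c "
from h import *
where();slv(5)"
```

```text
t 6.9 tip in ramp [0.0426 0.0006 0.0509] F [-0.4  0.6 -0.3] open 0.0404
sleeve x,z,skew [ 0.0856  0.0582 -0.0019] y [-0.0426  0.0426] n 15551
```

```bash
sed -i '0,/^Q=.*/s//Q=np.array([.5395-.0045*.169,.1005+.0045*.985,1.741])/' h.py; python3 -c "
from h import *
where()
def pos(v,cl=0):
    t=np.pi-.35+v;e=np.array([np.cos(t),np.sin(t)]);n=np.array([np.sin(t),-np.cos(t)])
    return np.array([.045,.066])+.055*e+n*(.005+.0075*abs(n[0])+.0175*abs(n[1])+cl)
print('start',pos(.15,.018))
cmd(*pos(.15,.018),.12)
p0=pos(.15,.018)
for v in np.r_[.15:1.92:12j]:
    p=pos(v);d=p-p0;print(v.round(2),p.round(4),'from start: x',d[0].round(4),'y',-d[1].round(4))
"
```

```text
t 6.95 tip in ramp [0.0384 0.0005 0.0509] F [-0.6 -0.7 -0. ] open 0.0397
start [-0.00063084  0.11773795]
shift [-0.0389 -0.1173 -0.0691] turn [-0.0002 -0.0003 -0.    ]
0.15 [-0.0042  0.1001] from start: x -0.0036 y 0.0176
0.31 [-0.0091  0.0909] from start: x -0.0084 y 0.0268
0.47 [-0.0124  0.0824] from start: x -0.0118 y 0.0353
0.63 [-0.0145  0.0736] from start: x -0.0139 y 0.0441
0.79 [-0.015   0.0641] from start: x -0.0144 y 0.0536
0.95 [-0.0137  0.0542] from start: x -0.0131 y 0.0635
1.12 [-0.0105  0.0443] from start: x -0.0098 y 0.0734
1.28 [-0.0052  0.035 ] from start: x -0.0046 y 0.0828
1.44 [0.0019 0.0265] from start: x 0.0026 y 0.0912
1.6 [0.0108 0.0194] from start: x 0.0114 y 0.0983
1.76 [0.0211 0.0142] from start: x 0.0218 y 0.1036
1.92 [0.0324 0.011 ] from start: x 0.0331 y 0.1067
```

carry_out --targets '[{"hand": 43, "x": -0.008, "y": 0, "z": 0, "ax": 0, "ay": 0, "az": 0}, {"hand": 43, "x": -0.02, "y": 0, "z": -0.025, "ax": 0, "ay": 0, "az": 0}, {"hand": 20, "x": -0.03, "y": 0, "z": -0.055, "ax": 0, "ay": 0, "az": 0}, {"hand": 0, "x": -0.039, "y": -0.02, "z": -0.075, "ax": 0, "ay": 0, "az": 0}, {"hand": 0, "x": -0.039, "y": -0.06, "z": -0.075, "ax": 0, "ay": 0, "az": 0}, {"hand": 0, "x": -0.039, "y": -0.1, "z": -0.075, "ax": 0, "ay": 0, "az": 0}, {"hand": 0, "x": -0.039, "y": -0.117, "z": -0.075, "ax": 0, "ay": 0, "az": 0}, {"hand": 0, "x": -0.039, "y": -0.117, "z": -0.075, "ax": 0, "ay": 0, "az": 0}]'

```text
t: 7.95
tool_pos: [0.4227, 0.0833, 0.3122]
orientation: [2.025, 2.401, 0.001]
force: [-0.2, -0.4, -0.3]
opening: 0.0004
gripper_force: 0.0
```

```bash
python3 -c "
from h import *
where();cmd(-.0006,.1177,.070);slv(6)"
```

```text
t 7.95 tip in ramp [-0.0017  0.1179  0.1262] F [-0.2 -0.4 -0.3] open 0.0004
shift [0.001  0.0003 0.0562] turn [ 0.0007  0.0002 -0.0007]
sleeve x,z,skew [0.0812 0.0582 0.0022] y [-0.0421  0.045 ] n 9440
```

View pics/w6.png

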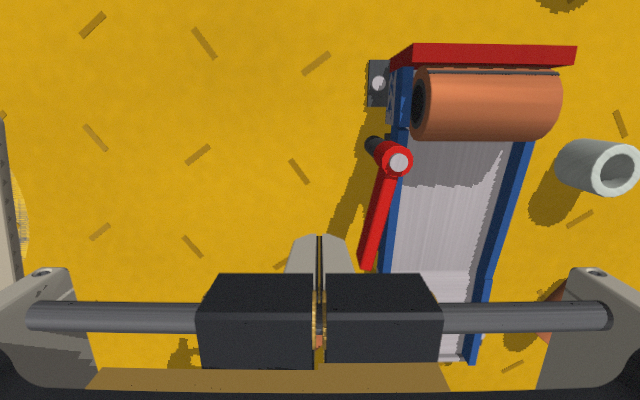

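The sleeve is in its seat against the red stop, at about (490,105). The keeper bar runs from (397,160) to (367,265), and the closed fingers at (318,245) are well outside it.

carry_out --targets '[{"hand": 0, "x": 0.001, "y": 0, "z": 0.02, "ax": 0, "ay": 0, "az": 0}, {"hand": 0, "x": 0.001, "y": 0, "z": 0.045, "ax": 0, "ay": 0, "az": 0}, {"hand": 0, "x": 0.001, "y": 0, "z": 0.054, "ax": 0, "ay": 0, "az": 0}, {"hand": 0, "x": -0.001, "y": 0.008, "z": 0.054, "ax": 0, "ay": 0, "az": 0}, {"hand": 0, "x": -0.0035, "y": 0.0176, "z": 0.054, "ax": 0, "ay": 0, "az": 0}, {"hand": 0, "x": -0.0075, "y": 0.027, "z": 0.054, "ax": 0, "ay": 0, "az": 0}, {"hand": 0, "x": -0.011, "y": 0.0355, "z": 0.054, "ax": 0, "ay": 0, "az": 0}, {"hand": 0, "x": -0.013, "y": 0.044, "z": 0.054, "ax": 0, "ay": 0, "az": 0}]'

```text
t: 9.0
tool_pos: [0.4694, 0.0783, 0.2581]
orientation: [-2.025, -2.402, 0.0]
force: [-1.6, 0.6, -0.3]
opening: 0.0006
gripper_force: 0.8
```

```bash
python3 -c "
from h import *
where();cmd(-.0145,.0736,.070);i,d=read_camera('wrist');cv2.imwrite('pics/w7.png',i)"
```

```text
t 9.0 tip in ramp [-0.0145  0.0729  0.0721] F [-1.6  0.6 -0.3] open 0.0006
shift [ 0.     -0.0007  0.0021] turn [-0.0002  0.     -0.0004]
```

View pics/w7.png

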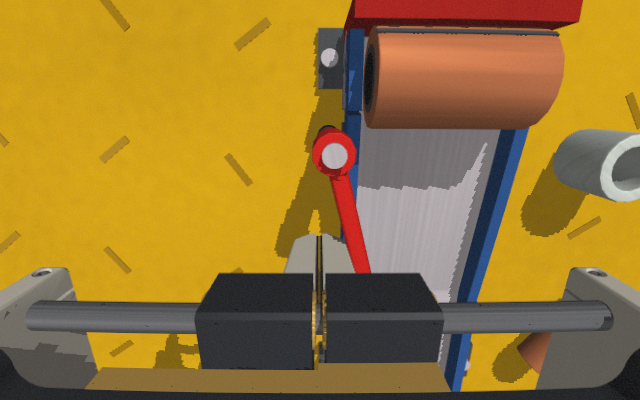

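The bar at (350,225) has turned inward, pushed by the fingers. I'll continue the arc.

carry_out --targets '[{"hand": 0, "x": -0.0005, "y": 0.009, "z": 0.001, "ax": 0, "ay": 0, "az": 0}, {"hand": 0, "x": 0.001, "y": 0.019, "z": 0.001, "ax": 0, "ay": 0, "az": 0}, {"hand": 0, "x": 0.004, "y": 0.029, "z": 0.001, "ax": 0, "ay": 0, "az": 0}, {"hand": 0, "x": 0.009, "y": 0.038, "z": 0.001, "ax": 0, "ay": 0, "az": 0}, {"hand": 0, "x": 0.0165, "y": 0.0465, "z": 0.001, "ax": 0, "ay": 0, "az": 0}, {"hand": 0, "x": 0.025, "y": 0.0535, "z": 0.001, "ax": 0, "ay": 0, "az": 0}, {"hand": 0, "x": 0.0355, "y": 0.059, "z": 0.001, "ax": 0, "ay": 0, "az": 0}, {"hand": 0, "x": 0.0415, "y": 0.062, "z": 0.001, "ax": 0, "ay": 0, "az": 0}]'

```text
t: 10.05
tool_pos: [0.523, 0.1308, 0.2571]
orientation: [2.024, 2.403, 0.0]
force: [0.2, -1.1, 0.2]
opening: 0.0007
gripper_force: 0.5
```

```bash
python3 -c "
from h import *
where();cmd(.0325,.011,.070)"
```

```text
t 10.05 tip in ramp [0.0281 0.0111 0.0711] F [ 0.2 -1.1  0.2] open 0.0007
shift [0.0044 0.0001 0.0011] turn [ 0.0002 -0.      0.0004]
```

Now the last few millimetres, slowly, watching the force.

carry_out --targets '[{"hand": 0, "x": 0.0015, "y": 0, "z": 0, "ax": 0, "ay": 0, "az": 0}, {"hand": 0, "x": 0.003, "y": 0, "z": 0, "ax": 0, "ay": 0, "az": 0}, {"hand": 0, "x": 0.004, "y": 0, "z": 0, "ax": 0, "ay": 0, "az": 0}, {"hand": 0, "x": 0.004, "y": 0, "z": 0, "ax": 0, "ay": 0, "az": 0}]'

```text
t: 10.55
tool_pos: [0.5224, 0.1334, 0.2573]
orientation: [2.025, 2.401, 0.0]
force: [1.6, -3.2, 0.5]
opening: 0.0007
gripper_force: 1.9
```

carry_out --targets '[{"hand": 0, "x": 0.001, "y": 0, "z": 0, "ax": 0, "ay": 0, "az": 0}, {"hand": 0, "x": 0.002, "y": 0, "z": 0, "ax": 0, "ay": 0, "az": 0}, {"hand": 0, "x": 0.002, "y": 0, "z": 0, "ax": 0, "ay": 0, "az": 0}]'

```text
t: 10.92
tool_pos: [0.5223, 0.1341, 0.2573]
orientation: [2.024, 2.399, -0.003]
force: [2.8, -12.9, 1.1]
opening: 0.0003
gripper_force: 6.3
```

```bash
python3 -c "
from h import *
where()"
```

```text
t 10.925 tip in ramp [0.0309 0.0112 0.0713] F [  2.8 -12.9   1.1] open 0.0003
```

The force has risen to 13 N, so the arm is at its end stop. I'll back off and rise clear.

carry_out --targets '[{"hand": 0, "x": -0.005, "y": 0, "z": 0, "ax": 0, "ay": 0, "az": 0}, {"hand": 0, "x": -0.02, "y": 0, "z": 0, "ax": 0, "ay": 0, "az": 0}, {"hand": 0, "x": -0.035, "y": 0, "z": -0.03, "ax": 0, "ay": 0, "az": 0}, {"hand": 0, "x": -0.05, "y": 0, "z": -0.07, "ax": 0, "ay": 0, "az": 0}, {"hand": 0, "x": -0.07, "y": 0, "z": -0.11, "ax": 0, "ay": 0, "az": 0}, {"hand": 0, "x": -0.08, "y": 0, "z": -0.13, "ax": 0, "ay": 0, "az": 0}, {"hand": 0, "x": -0.08, "y": 0, "z": -0.13, "ax": 0, "ay": 0, "az": 0}]'

```text
t: 11.8
tool_pos: [0.5359, 0.0563, 0.3882]
orientation: [2.025, 2.399, 0.003]
force: [-0.8, -0.9, -1.2]
opening: 0.0002
gripper_force: 0.0
```

```bash
python3 -c "
from h import *
where();slv(8)"
```

```text
t 11.8 tip in ramp [-0.0475  0.0106  0.2022] F [-0.8 -0.9 -1.2] open 0.0002
sleeve x,z,skew [0.0813 0.0582 0.0028] y [-0.0429  0.0426] n 5997
```

View pics/w8.png

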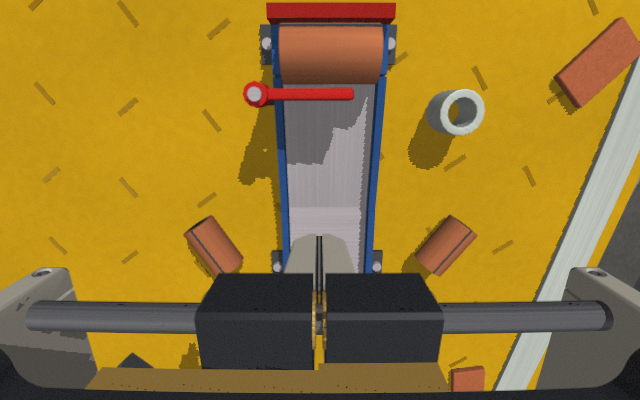

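The sleeve is seated at (330,53). The keeper lies straight across the lane from (255,94) to (352,94), parallel to the stop, and the arm is clear.

```bash
python3 -c "
from h import *
print(robot.close_job())"
```

```text
the job is handed in; nothing more can be done
None
```

I pushed the sleeve up the ramp into its seat against the red stop, closed the keeper across the lane to its end stop, moved the arm clear and handed the job in; no verdict came back.

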